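# Ease a ratchet clamp onto a pinning block

### The job

The spring clamp is wound open and held by its red sprung pawl. Squeeze the red trigger against the black grip post to take the pawl off the ratchet wheel while you hold the load, ease the drum back, without letting it run, until the rubber jaw has pushed the wooden block against its stop and bears on it gently but firmly, then let the trigger spring back and let go. Do not push the block itself and leave the other things where they are.

Things in the scene. Friction and masses are not known exactly. Their poses are not given: they have to be found in the camera images.
- clamp: ratchet clamp bolted to the worktop: round dark base 128 mm across carrying a fixed steel ratchet wheel of 72 fine teeth; origin on the drum's upright axis, at worktop level. z is up; at drum angle 0 the crank points along -x of this frame and the jaw's arm along +y
- drum (a joint): angle (rad) of the blue drum with crank and jaw arm about the clamp's z, counter-clockwise from above positive. Starts wound open at 0.5 to 1.1, on a tooth (0.087 rad apart). A 0.9 N m spring (5 to 10 N at the grip) turns it back, angle falling; only that way does the pawl block. Keep it under 1 rad/s. The jaw stops on the block between -0.1 and 0.3, to be felt: there the pull on the hand vanishes
- pawl (a joint): travel (m) of the red pawl and its trigger along the crank, away from the drum: 0 nose at the root of the teeth (it rests at 0 to 0.002 on a tooth), 0.004 at their crests, 0.007 end stop; from 0.005 it is clear. A spring pushes it in with 6 N (at 0) to 9.5 N (at 0.007); a loaded tooth adds friction, gone when the drum is wound forward a touch. A grip of 25 to 40 N takes it to its end stop
- post (a point): middle of the top of the black upright grip post, fixed on the crank 101 mm from the drum's axis; 12 mm along the crank by 18 mm across, top 106 mm above the worktop; the crank's upper face at its foot is 34 mm above the worktop. The blue drum's top is 55 mm above the worktop
- trigger (a point): middle of the top (107 mm up) of the red upright trigger plate, 74.5 mm from the drum's axis when in, moving outward to the post with the pawl; 5 mm along the crank by 18 mm across. Take post and trigger together from above, fingers closing along the crank, pads 80 mm above the worktop: 35 mm over both when released (outer faces 72 and 107 mm from the axis), 28 mm when squeezed
- grasp (a point): midway between the released trigger's inner face and the post's outer face, on the crank, 89.5 mm from the drum's axis and 80 mm above the worktop; turns with the drum
- jaw: black rubber roller under the end of the jaw arm, 24 mm across, from 6 to 32 mm above the worktop (its arm passes over the block); origin on its own axis at worktop level, 115 mm from the drum's axis
- block: loose stepped wooden pinning block, 112 (x) x 93 (y) x 34 mm; origin centre of underside. The jaw pushes on its -x side. 5 to 56 mm beyond its +x side stands a fixed steel stop angle, 120 mm wide, 30 mm high, square to the clamp's x axis, its exact place not measured. The block may bear 25 N at most; the spring alone presses it with about 7 N
- tube_2: clear upright sample tube, 53x49x108 mm, a bystander; origin centre of underside
- vial_r: small white-capped vial, 34x34x60 mm, a bystander; origin centre of underside
- jar_red: red-capped jar, 44x44x88 mm, a bystander; origin centre of underside
- cream_pot: small white pot, 46x45x41 mm, a bystander; origin centre of underside

How it is judged:
On the way, in this order (a step that is already met when the one before it is completed fails the run):
1. the trigger is squeezed and the pawl clear of the wheel while the drum is held where it was (grasp point within 15 mm) (value of joint pawl above 0.005 m and distance of grasp from where it was at the start of the episode below 0.015 m), for 0.1 s.
2. the jaw bears on the block with more than 3 N (contact force between jaw and block above 3 N), for 0.2 s.
At the end, for the whole second after the job is handed in: The jaw bears on the block with more than 3 N of spring force (so the block is against its stop), the block lies flat and at rest, and the pawl has sprung back onto the wheel (travel under 5 mm) (contact force between jaw and block above 3 N and value of joint pawl below 0.005 m and linear speed of block below 0.01 m/s and angle between block's own z axis and vertical below 0.1 rad); the robot touches nothing.
It fails at once if the drum runs back faster than 1.3 rad/s (velocity of joint drum below -1.3 rad/s).
It fails at once if the jaw presses the block with more than 25 N (contact force between jaw and block above 25 N).
It fails at once if the robot pushes the block itself (contact force between any of the fingers, the arm and block above 1 N).
It fails at once if a bystander (tube, vial, jar or pot) is moved by more than 30 mm (distance of any of tube_2, vial_r, jar_red, cream_pot from where it was at the start of the episode above 0.03 m).
It also fails if it takes over 67 s, if anything falls off the work surface, if the arm or the gripper's body presses on something with over 40 N, if the wrist force passes 120 N, or if a joint passes its speed limit or range.

### The arm

A 6-joint arm with a two-finger parallel gripper is mounted at the origin on a cart in front of the work surface, level with it; the furniture and walls round the work are solid. World frame = base frame: x ahead of the robot, y to its left, z up, the work surface at z = 0. Lengths are in m, angles in rad, forces in N, time in s.
With the tool pointing down it reaches from about 0.375 to 0.825 m from the base axis. Payload 5.5 kg.
Tool frame: the origin (TCP) lies at the very end of the fingers, on their centre line; the grasp point (between the pads) lies 19 mm behind it; z points along the fingers, y is the line along which they close (so a half turn about z gives the same grasp; the last joint's range is limited). The gripper opens to 85 mm and grips with 20 to 120 N. Pads are 22 mm wide; open, the fingers measure 114 mm over their backs; the gripper's body (76 mm by 85 mm) begins 54 mm behind the grasp point. The pads swing forward as they close: fully open they stand 13 mm farther back than shut.
Start: joints at [-1.343, 0.314, -0.047, 1.21, 0, 1.571], TCP at [0.135, -0.584, 0.231] pointing down, gripper open.
Joint ranges: [-2.67, 2.67], [-0.69, 1.73], [-1.03, 1.25], [-2.08, 2.16], [-1.42, 1.45], [-3.14, 3.14]. Speed limits (rad/s): [2.39, 2.39, 3.01, 3.14, 3.14, 3.14].

### API

Orientations are given as a unit quaternion [x, y, z, w].
In Python, from station import env gives the robot as it stands.
- The arm moves only by the tool move_arm, never from a script. Its argument "moves" is a list of rows, each an object with "delta_pos": the shift along the tool's x, y, z normalised to -1 to 1, where 1 is 0.5 m, a list of three; "roll": the turn about the tool's z normalised to -1 to 1, where 1 is pi/2 rad. In form: [{"delta_pos": [dx, dy, dz], "roll": roll}, ...]. A call has 1 to 10 rows; each row is the pose to reach, as a shift and turn from the pose commanded when the call began, along the tool's axes at that moment; what a row does not reach only later rows make up. A row lasts 1/8 s, in which the tool goes at most 62.5 mm and 10.7 degrees, less where a joint would pass 70% of its speed; a pose out of reach is approached as far as the arm can. A call with a number of a shift or a turn outside -1 to 1 is refused whole. A call with a gripper value outside its range is refused whole. "claw" is the opening, from 0 (shut) to 1 (fully open), set as the call begins (left out, the last holds). The fingers move at their own pace and stop on an object; "grip_force" is the grip in N (left out, the last holds). Time passes only in rows, so rows that repeat a pose let the fingers close. It gives the time, the measured TCP pose, the force, the opening and the grip force at its end, in the units of the state.
- env.get_state(): the state, without advancing time (a new reading comes with each control period).
- env.capture(name): name is "scene" or "top" or "wrist"; returns a dict with "img" (420x560x3 uint8, red, green, blue), "mtx" (3x3 intrinsics, pixels), "eye" and "attitude" of the camera in the world; the wrist camera has in their place "mount" (4x4, takes a point from camera to tool coordinates, whose origin is the TCP and whose axes are the flange's). Camera axes: x right, y down, z forward; pixel columns grow to the right and rows downward; lengths in m; the calibration is good to about 2 mm. A picture is of the moment at which its call begins: read the wrist's pose just before it. There is no depth.
- env.hand_in(): hands the job in; it is judged then, once.
The state is a dict: "t": time; "joint_positions": joint angles; "joint_velocities": joint speeds; "joint_efforts": joint torques, N m; "tcp_pos": TCP position; "tcp_rot": TCP orientation; "ft_force": force on the tool from outside, world axes, zero at the start; "ft_torque": the same for the moment, N m; "grip_width": finger opening in m; "grasp_force": force on a finger pad.
Only numpy, scipy, OpenCV 4.12 (cv2) and the standard library are available. Lean on these libraries where they do the work, as an engineer would, in place of code of your own. Each camera call takes 0.05 s, during which the arm holds its last target. There are 200 camera calls.

## Working session

There is one attempt and no reset: what is moved stays moved. The work goes in short steps, Python scripts to look and compute and a tool call to move; the robot and the scene stay as the last step left them, time stands still between calls to the robot, and variables do not carry over. Pictures are saved under pics/ and viewed, at most 10 in all, crops included, and the job is handed in when it is done.

Besides the shell and the picture viewer there is one more tool, called as name([rows], argument=value, ...), one row to a line, values as JSON. move_arm: Moves the arm, as the interface text tells. Scaled input: -1 to 1 covers 0.5 m each way for a shift and pi/2 rad each way for a turn. Its arguments: {"type":"object","properties":{"moves":{"type":"array"},"claw":{"type":"number"},"grip_force":{"type":"number"}},"required":["moves"]}

```bash
mkdir -p pics; ls; cat > cap.py <<'E'
import cv2,sys,pickle
from station import env
s=env.get_state();print({k:s[k] for k in('t','tcp_pos','tcp_rot','ft_force','grip_width')})
for n in sys.argv[2:]:
    s=env.get_state();c=env.capture(n);c['s']=s
    pickle.dump(c,open(f'{n}{sys.argv[1]}.pkl','wb'));cv2.imwrite(f'pics/{n}{sys.argv[1]}.png',c['img'][...,::-1])
    print(n,c['mtx'],c.get('eye'),c.get('attitude'),c.get('mount'))
E
python3 cap.py 0 top scene
```

```text
pics
{'t': 0.0, 'tcp_pos': array([ 0.13536666, -0.58392057,  0.23042267]), 'tcp_rot': array([ 9.93519039e-01,  1.13662496e-01, -9.59793765e-05, -8.64646727e-04]), 'ft_force': array([-0.07462511, -0.3429376 , -0.72607519]), 'grip_width': 0.08555422371058265}
top [[495.29123691   0.         272.17536934]
 [  0.         495.29123691 208.75572081]
 [  0.           0.           1.        ]] [ 0.34259388 -0.07969982  1.45057798] [ 0.70562929 -0.70424011  0.06127249 -0.04877348] None
scene [[520.0876572    0.         283.96613007]
 [  0.         520.0876572  209.50280843]
 [  0.           0.           1.        ]] [-0.31152542 -0.92560853  0.75740038] [ 0.79279717 -0.33438439  0.20119142 -0.4681685 ] None
```

View pics/top0.png

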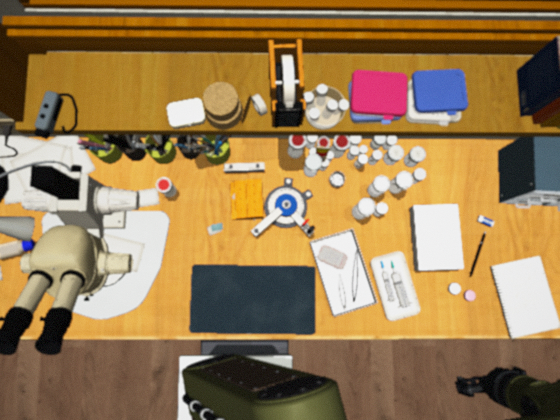

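View pics/scene0.png

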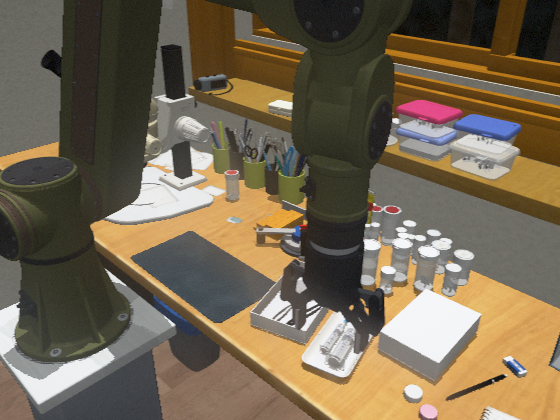

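The top view shows the clamp drum at (287,205), with the block at (247,200). The stop is at (245,167), the crank with the red trigger and black post near (305,228), and the jaw arm ends at (257,232). I'll zoom in on that area.

```bash
cat > px.py <<'E'
import numpy as np,pickle
from scipy.spatial.transform import Rotation as R
def load(f): return pickle.load(open(f,'rb'))
def cam(c):
    if c.get('eye') is not None: return np.array(c['eye']),R.from_quat(c['attitude']).as_matrix()
    T=np.eye(4);T[:3,:3]=R.from_quat(c['s']['tcp_rot']).as_matrix();T[:3,3]=c['s']['tcp_pos'];T=T@np.array(c['mount']);return T[:3,3],T[:3,:3]
def ray(c,u,v,z):
    e,A=cam(c);d=A@np.linalg.solve(c['mtx'],[u,v,1.]);return e+d*(z-e[2])/d[2]
def proj(c,P):
    e,A=cam(c);q=c['mtx']@(A.T@(np.array(P)-e));return q[:2]/q[2]
E
python3 - <<'E'
import cv2
from px import *
c=load('top0.pkl');im=c['img']
x0,y0=200,140
cv2.imwrite('pics/crop0.png',cv2.resize(im[y0:260,x0:350],None,fx=5,fy=5,interpolation=cv2.INTER_CUBIC)[...,::-1])
for n,u,v,z in[('drum',287,205,.055),('post',310,232,.106),('jar?',165,187,.08),('cornerblock',247,200,.034),('stop',245,167,.03)]: print(n,ray(c,u,v,z).round(4))
E
```

```text
drum [ 0.5728 -0.1467  0.055 ]
post [ 0.4899 -0.2069  0.106 ]
jar? [0.6188 0.1973 0.08  ]
cornerblock [ 0.5906 -0.0317  0.034 ]
stop [ 0.6897 -0.0248  0.03  ]
```

View pics/crop0.png

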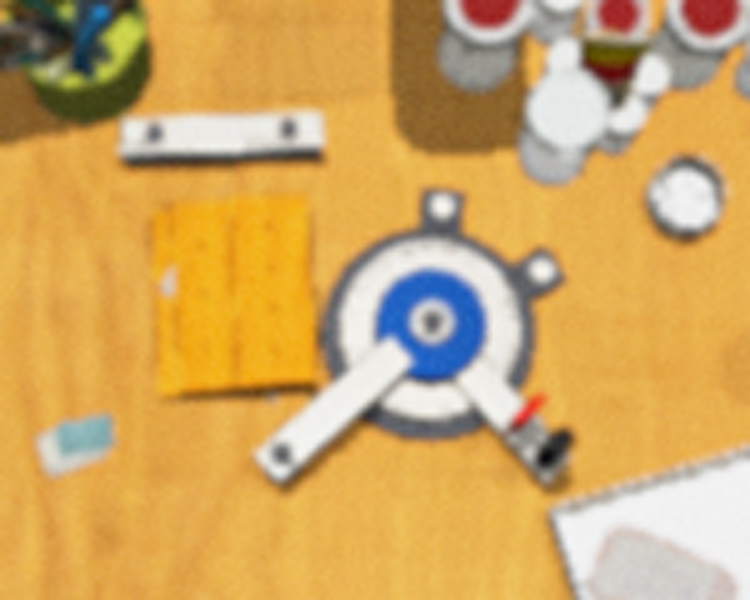

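The crop shows the drum hub at (432,322), the jaw bolt at (281,453), the red trigger at (528,410) and the post top at (555,448). The stop is about 40 mm beyond the block.

```bash
python3 - <<'E'
from px import *
c=load('top0.pkl');f=lambda u,v,z:ray(c,200+(u+.5)/5-.5,140+(v+.5)/5-.5,z)
D=f(432,322,.06);print('D',D)
for n,u,v,z,o in[('post',557,443,.106,0),('trig',528,410,.107,0),('jaw',281,453,.045,0)]:
    p=f(u,v,z);d=p-D;print(n,p.round(4),np.hypot(*d[:2]).round(4),np.arctan2(d[1],d[0]).round(3))
a=f(120,150,.0);b=f(325,150,.0);print('stop dir',np.arctan2(*(b-a)[:2]),a,b)
s=load('top0.pkl')['s'];print(R.from_quat(s['tcp_rot']).as_matrix().round(3))
E
```

```text
D [ 0.57489058 -0.14366695  0.06      ]
post [ 0.5003 -0.2097  0.106 ] 0.0996 -2.416
trig [ 0.5184 -0.1939  0.107 ] 0.0756 -2.415
jaw [ 0.5013 -0.0579  0.045 ] 0.113 2.28
stop dir 3.1367598129424703 [0.68877021 0.04031914 0.        ] [ 0.68936399 -0.08254401  0.        ]
[[ 0.974  0.226 -0.   ]
 [ 0.226 -0.974  0.002]
 [ 0.    -0.002 -1.   ]]
```

move_arm([
  {"delta_pos": [0.897,-0.574,0],"roll": -1},
  {"delta_pos": [0.897,-0.574,0],"roll": -1},
  {"delta_pos": [0.897,-0.574,0],"roll": -1},
  {"delta_pos": [0.897,-0.574,0],"roll": -1},
  {"delta_pos": [0.897,-0.574,0],"roll": -1},
  {"delta_pos": [0.897,-0.574,0],"roll": -1},
  {"delta_pos": [0.897,-0.574,0],"roll": -1},
  {"delta_pos": [0.897,-0.574,0],"roll": -1},
  {"delta_pos": [0.897,-0.574,0],"roll": -1},
  {"delta_pos": [0.897,-0.574,0],"roll": -1},
], claw=1, grip_force=35)

```text
t: 1.35
tcp_pos: [0.5087, -0.2017, 0.2307]
tcp_rot: [0.621, 0.784, -0.0, -0.0]
ft_force: [-0.1, -0.3, 0.2]
grip_width: 0.0852
grasp_force: 0.0
```

move_arm([
  {"delta_pos": [0,0,0],"roll": -0.1},
  {"delta_pos": [0,0,0],"roll": -0.2},
  {"delta_pos": [0,0,0],"roll": -0.31},
  {"delta_pos": [0,0,0],"roll": -0.31},
  {"delta_pos": [0,0,0],"roll": -0.31},
])

```text
t: 1.98
tcp_pos: [0.5071, -0.2041, 0.2312]
tcp_rot: [0.417, 0.909, -0.0, -0.0]
ft_force: [0.5, -0.1, 0.1]
grip_width: 0.0853
grasp_force: 0.0
```

```bash
python3 cap.py 1 wrist top; python3 -c "
from station import env
print(env.get_state()['joint_positions'])
from px import *
print(proj(load('wrist1.pkl'),[.575,-.1437,.06]),proj(load('wrist1.pkl'),[.5077,-.203,.106]))"
```

```text
{'t': 1.975, 'tcp_pos': array([ 0.50707793, -0.20412562,  0.23120063]), 'tcp_rot': array([ 4.16892330e-01,  9.08955855e-01, -9.74462769e-05, -1.69187369e-04]), 'ft_force': array([ 0.47516988, -0.08562043,  0.07121914]), 'grip_width': 0.08529103964348257}
wrist [[335.81440685   0.         289.42443222]
 [  0.         335.81440685 208.69592064]
 [  0.           0.           1.        ]] None None [[-1.02712800e-04 -9.64556415e-01 -2.63876697e-01  6.60202129e-02]
 [ 9.99999936e-01 -8.64112150e-06 -3.57659260e-04  1.54964364e-03]
 [ 3.42702343e-04 -2.63876717e-01  9.64556354e-01 -1.43118199e-01]
 [ 0.00000000e+00  0.00000000e+00  0.00000000e+00  1.00000000e+00]]
top [[495.29123691   0.         272.17536934]
 [  0.         495.29123691 208.75572081]
 [  0.           0.           1.        ]] [ 0.34259388 -0.07969982  1.45057798] [ 0.70562929 -0.70424011  0.06127249 -0.04877348] None
[-3.82097225e-01  2.13530696e-01 -1.78178202e-01  1.17924303e+00
 -2.48956906e-05  4.76394303e-01]
[383.31902716 187.03928037] [289.1747415  199.54181939]
```

View pics/wrist1.png

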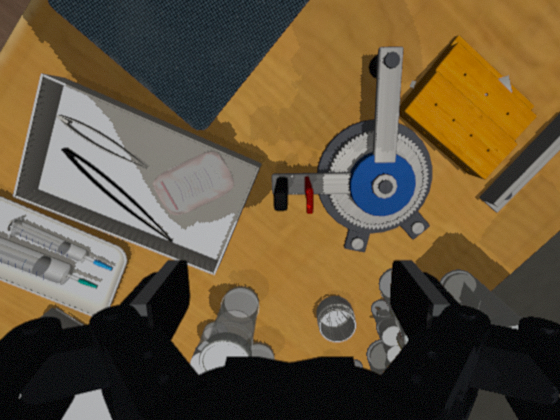

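The wrist view shows the drum centre at (385,186), the red trigger at (309,195) and the black post at (281,193). The crank is nearly parallel to the closing axis. Next I'll compute the positions.

```bash
python3 - <<'E'
from px import *
import cv2
c=load('wrist1.pkl');im=c['img'];h=cv2.cvtColor(im,cv2.COLOR_RGB2HSV)
def blobs(m,box):
    z=np.zeros_like(m);a,b,d,e=box;z[b:e,a:d]=m[b:e,a:d]
    n,l,s,ce=cv2.connectedComponentsWithStats(z);return [(s[i].tolist(),ce[i].round(1).tolist()) for i in range(1,n) if s[i][4]>30]
red=(((h[...,0]<8)|(h[...,0]>172))&(h[...,1]>150)&(h[...,2]>80)).astype('u1')
blue=((h[...,0]>100)&(h[...,0]<125)&(h[...,1]>130)&(h[...,2]>60)).astype('u1')
blk=(h[...,2]<45).astype('u1')
print('red',blobs(red,(260,150,350,240)));print('blk',blobs(blk,(265,165,300,225)))
print('blue',blobs(blue,(320,130,440,240)))
D=ray(c,385,186,.06);print(D)
# blue disc circle fit incl. hull
m=np.zeros_like(blue);m[140:230,340:430]=blue[140:230,340:430]
cn=max(cv2.findContours(m,cv2.RETR_EXTERNAL,cv2.CHAIN_APPROX_NONE)[0],key=len);(u,v),r=cv2.minEnclosingCircle(cn);print(u,v,r,ray(c,u,v,.055))
for n,u,v,z in[('post',281,183,.106),('trig',308.5,184,.107),('bolt',391,61,.05)]:
    p=ray(c,u,v,z);d=p-D;print(n,p.round(4),np.hypot(*d[:2]).round(4),np.arctan2(d[1],d[0]).round(3))
cv2.imwrite('pics/crop1.png',cv2.resize(im[150:240,250:430],None,fx=4,fy=4,interpolation=cv2.INTER_CUBIC)[...,::-1])
E
```

```text
red [([306, 188, 7, 25, 152], [309.4, 199.8])]
blk [([274, 177, 14, 33, 412], [280.6, 193.4])]
blue [([350, 155, 65, 61, 2471], [381.7, 185.5])]
[ 0.57549907 -0.14193957  0.06      ]
382.0 183.5 33.0190315246582 [ 0.5733146  -0.14190996  0.055     ]
post [ 0.4937 -0.1969  0.106 ] 0.0986 -2.551
trig [ 0.511  -0.1828  0.107 ] 0.0764 -2.577
bolt [ 0.5024 -0.0575  0.05  ] 0.1117 2.284
```

View pics/crop1.png

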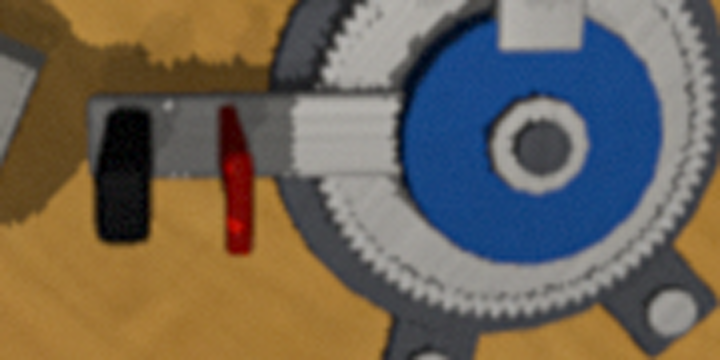

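The crop shows the post's top face centred at about (124,199) and the trigger's top face at about (238,205). The tops lean down in the image.

```bash
python3 - <<'E'
from px import *
c=load('wrist1.pkl')
f=lambda u,v,z:ray(c,250+(u+.5)/4-.5,150+(v+.5)/4-.5,z)
D=f(541,146,.06);print(D)
for n,u,v,z in[('post',123.5,199,.106),('trig',238.5,204,.107)]:
    p=f(u,v,z);d=p-D;print(n,p.round(4),np.hypot(*d[:2]).round(4),np.arctan2(d[1],d[0]).round(3))
a=f(88,98,.034);b=f(400,98,.034);a2=f(88,180,.034);b2=f(400,172,.034)
for p,q in((a,b),(a2,b2)):
    print(p,q,np.arctan2(*(p-q)[[1,0]]))
G=lambda th:D[:2]+.0895*np.array([np.cos(th),np.sin(th)])
T=R.from_quat(c['s']['tcp_rot']).as_matrix();y=T[:,1];print('y yaw',np.arctan2(y[1],y[0]))
for th in(-2.40,-2.42,-2.44):print(th,G(th),T.T@(np.r_[G(th),.061]-c['s']['tcp_pos']))
E
```

```text
[ 0.5754948  -0.14210319  0.06      ]
post [ 0.5022 -0.2075  0.106 ] 0.0983 -2.413
trig [ 0.5206 -0.1928  0.107 ] 0.0747 -2.396
[ 0.48807174 -0.20783614  0.034     ] [ 0.54847375 -0.15583944  0.034     ] -2.430836780654478
[ 0.50185088 -0.22430625  0.034     ] [ 0.56178432 -0.16990375  0.034     ] -2.4045312258187646
y yaw 0.7107489769819882
-2.4 [ 0.50949806 -0.20255714] [-0.00042872  0.00291159  0.17019962]
-2.42 [ 0.50830226 -0.20122521] [0.00136087 0.00287428 0.17020004]
-2.44 [ 0.50713334 -0.19986962] [0.00315084 0.00287277 0.17020045]
```

move_arm([
  {"delta_pos": [0,0,0.05],"roll": -0.01},
  {"delta_pos": [0,0,0.1],"roll": -0.01},
  {"delta_pos": [0,0,0.15],"roll": -0.01},
  {"delta_pos": [0,0,0.2],"roll": -0.01},
  {"delta_pos": [0,0,0.25],"roll": -0.01},
  {"delta_pos": [0,0,0.29],"roll": -0.01},
  {"delta_pos": [0,0,0.32],"roll": -0.01},
  {"delta_pos": [0,0,0.34],"roll": -0.01},
  {"delta_pos": [0,0,0.34],"roll": -0.01},
  {"delta_pos": [0,0,0.34],"roll": -0.01},
])

```text
t: 3.32
tcp_pos: [0.5081, -0.2038, 0.0619]
tcp_rot: [0.408, 0.913, 0.0, 0.0]
ft_force: [-0.0, 0.3, -0.2]
grip_width: 0.0851
grasp_force: 0.0
```

```bash
python3 cap.py 2 wrist; python3 -c "
from px import *
c=load('wrist2.pkl');T=R.from_quat(c['s']['tcp_rot']).as_matrix()
print(T[:,1],[proj(c,c['s']['tcp_pos']+T@np.array(p)) for p in([0,0,-.045],[0,.0145,-.045],[0,-.0145,-.045])])"
```

```text
{'t': 3.325, 'tcp_pos': array([ 0.50810803, -0.20384033,  0.06189821]), 'tcp_rot': array([4.07988090e-01, 9.12987117e-01, 5.65782177e-06, 4.92515480e-04]), 'ft_force': array([-0.03581441,  0.25269942, -0.19412779]), 'grip_width': 0.08511738455353522}
wrist [[335.81440685   0.         289.42443222]
 [  0.         335.81440685 208.69592064]
 [  0.           0.           1.        ]] None None [[-1.01494774e-04 -9.64558215e-01 -2.63870120e-01  6.59894726e-02]
 [ 9.99999929e-01 -1.79053939e-06 -3.78093918e-04  1.54162187e-03]
 [ 3.64221125e-04 -2.63870139e-01  9.64558146e-01 -1.43116545e-01]
 [ 0.00000000e+00  0.00000000e+00  0.00000000e+00  1.00000000e+00]]
[7.44975734e-01 6.67091437e-01 4.12211936e-04] [array([284.93145223, 321.86244971]), array([328.38901781, 321.86790905]), array([241.47813892, 321.85699091])]
```

View pics/wrist2.png

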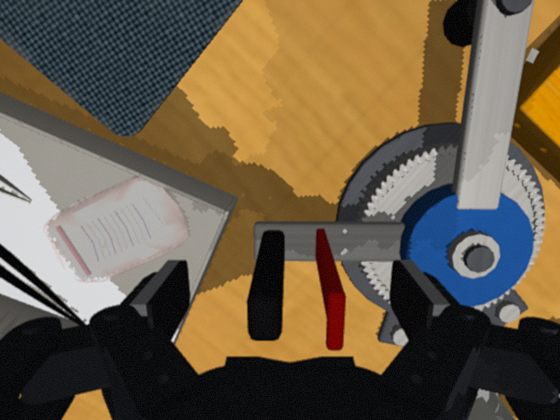

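The post and trigger stand between the open fingers. The post's outer edge is at column 249 and the trigger's inner edge at 344. The squeezed pair will be centred near 286, and the tool centre is at 285, so I can close.

move_arm([
  {"delta_pos": [0,0,0],"roll": 0},
  {"delta_pos": [0,0,0],"roll": 0},
  {"delta_pos": [0,0,0],"roll": 0},
  {"delta_pos": [0,0,0],"roll": 0},
  {"delta_pos": [0,0,0],"roll": 0},
  {"delta_pos": [0,0,0],"roll": 0},
  {"delta_pos": [0,0,0],"roll": 0},
  {"delta_pos": [0,0,0],"roll": 0},
], claw=0, grip_force=35)

```text
t: 4.38
tcp_pos: [0.5064, -0.2034, 0.0618]
tcp_rot: [0.408, 0.913, -0.0, -0.001]
ft_force: [-5.1, 2.0, 8.5]
grip_width: 0.0273
grasp_force: 38.1
```

move_arm([
  {"delta_pos": [0.0037,0.0,0],"roll": 0.0127},
  {"delta_pos": [0.0074,0.0001,0],"roll": 0.0255},
  {"delta_pos": [0.013,0.0005,0],"roll": 0.0446},
  {"delta_pos": [0.0185,0.0009,0],"roll": 0.0637},
  {"delta_pos": [0.0185,0.0009,0],"roll": 0.0637},
])

```text
t: 5.0
tcp_pos: [0.5006, -0.1959, 0.0618]
tcp_rot: [0.454, 0.891, -0.0, -0.001]
ft_force: [-5.1, 2.3, 7.9]
grip_width: 0.0272
grasp_force: 38.6
```

```bash
cat > st.py <<'E'
import numpy as np
from scipy.spatial.transform import Rotation as R
from station import env
s=env.get_state();T=R.from_quat(s['tcp_rot']).as_matrix();D=np.array([.5753,-.1425,s['tcp_pos'][2]])
print('t',s['t'],'F tool',(T.T@s['ft_force']).round(1),'tau',s['ft_torque'].round(2),'D in tool mm',(T.T@(D-s['tcp_pos'])*1e3).round(1),'yaw',np.arctan2(T[1,1],T[0,1]).round(4),'w',s['grip_width'].round(4),s['grasp_force'])
d=s['tcp_pos']-D;print('polar drum angle',np.pi+np.arctan2(d[1],d[0]))
E
python3 st.py
```

```text
Traceback (most recent call last):
  File "st.py", line 5, in <module>
    print('t',s['t'],'F tool',(T.T@s['ft_force']).round(1),'tau',s['ft_torque'].round(2),'D in tool mm',(T.T@(D-s['tcp_pos'])*1e3).round(1),'yaw',np.arctan2(T[1,1],T[0,1]).round(4),'w',s['grip_width'].round(4),s['grasp_force'])
                                                                                                                                                                                         ^^^^^^^^^^^^^^^^^^^^^
AttributeError: 'float' object has no attribute 'round'
```

```bash
sed -i "s/s\['grip_width'\].round(4)/round(s['grip_width'],4)/; s/\[0,1\]).round(4)/[0,1])/" st.py; python3 st.py
```

```text
t 5.0 F tool [ 4.9 -2.7 -7.9] tau [ 0.37  1.   -0.47] D in tool mm [-0.8 91.8 -0.1] yaw 0.6292387866813135 w 0.0272 38.61522421226255
polar drum angle 0.6200245710352617
```

move_arm([
  {"delta_pos": [0.0055,0.0001,0],"roll": 0.0191},
  {"delta_pos": [0.0129,0.0005,0],"roll": 0.0446},
  {"delta_pos": [0.0203,0.0011,0],"roll": 0.07},
  {"delta_pos": [0.0276,0.0021,0],"roll": 0.0955},
  {"delta_pos": [0.0349,0.0033,0],"roll": 0.121},
  {"delta_pos": [0.0404,0.0045,0],"roll": 0.14},
  {"delta_pos": [0.0458,0.0058,0],"roll": 0.159},
  {"delta_pos": [0.0458,0.0058,0],"roll": 0.159},
])

```text
t: 6.0
tcp_pos: [0.4898, -0.1755, 0.0618]
tcp_rot: [0.561, 0.828, 0.0, -0.001]
ft_force: [-3.8, 3.8, 7.8]
grip_width: 0.0269
grasp_force: 38.1
```

```bash
python3 st.py; python3 cap.py 3 top>/dev/null; python3 - <<'E'
import cv2
from px import *
o=[]
for k in(0,3):
    im=load(f'top{k}.pkl')['img'][150:250,215:325];o.append(cv2.resize(im,None,fx=3.5,fy=3.5,interpolation=cv2.INTER_CUBIC))
cv2.imwrite('pics/cmp3.png',np.hstack(o)[...,::-1])
E
```

```text
t 6.0 F tool [ 5.  -2.1 -7.8] tau [ 0.5   0.83 -0.4 ] D in tool mm [-1.  91.7 -0.1] yaw 0.37982699186562935 w 0.0269 38.071987366984104
polar drum angle 0.3686301101257974
```

View pics/cmp3.png

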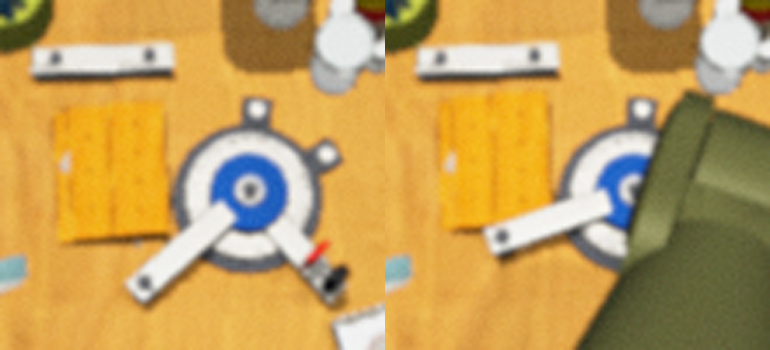

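The left half is the start and the right half is now: the jaw roller has met the block and begun moving it. About 12 mm remains to the stop, so I'll go in small steps.

move_arm([
  {"delta_pos": [0.0037,0.0,0],"roll": 0.0127},
  {"delta_pos": [0.0074,0.0001,0],"roll": 0.0255},
  {"delta_pos": [0.0092,0.0002,0],"roll": 0.0318},
  {"delta_pos": [0.0092,0.0002,0],"roll": 0.0318},
])

```text
t: 6.55
tcp_pos: [0.4883, -0.1714, 0.0618]
tcp_rot: [0.581, 0.814, 0.0, -0.001]
ft_force: [-3.3, 3.2, 7.1]
grip_width: 0.0271
grasp_force: 37.3
```

```bash
python3 st.py
```

```text
t 6.55 F tool [ 4.1 -2.1 -7.1] tau [ 0.46  0.74 -0.36] D in tool mm [-0.9 91.7 -0. ] yaw 0.3299894717885669 w 0.0271 37.32269151169021
polar drum angle 0.32063239526446763
```

move_arm([
  {"delta_pos": [0.0037,0.0,0],"roll": 0.0127},
  {"delta_pos": [0.0055,0.0001,0],"roll": 0.0191},
  {"delta_pos": [0.0055,0.0001,0],"roll": 0.0191},
])

```text
t: 6.92
tcp_pos: [0.4875, -0.1687, 0.0618]
tcp_rot: [0.593, 0.805, 0.0, -0.001]
ft_force: [-4.1, 2.2, 7.7]
grip_width: 0.0272
grasp_force: 37.2
```

```bash
python3 st.py
```

```text
t 6.925 F tool [ 3.3 -3.2 -7.7] tau [ 0.48  0.78 -0.4 ] D in tool mm [-0.9 91.7 -0. ] yaw 0.3000348441733803 w 0.0272 37.21310266912042
polar drum angle 0.29041728105428755
```

move_arm([
  {"delta_pos": [0.0037,0.0,0],"roll": 0.0127},
  {"delta_pos": [0.0055,0.0001,0],"roll": 0.0191},
  {"delta_pos": [0.0055,0.0001,0],"roll": 0.0191},
])

```text
t: 7.3
tcp_pos: [0.4867, -0.1661, 0.0618]
tcp_rot: [0.605, 0.796, 0.0, -0.001]
ft_force: [-3.2, 3.0, 7.7]
grip_width: 0.0273
grasp_force: 37.1
```

```bash
python3 st.py
```

```text
t 7.3 F tool [ 3.8 -2.3 -7.7] tau [ 0.46  0.77 -0.34] D in tool mm [-0.9 91.6 -0. ] yaw 0.27006182744365625 w 0.0273 37.13162647914942
polar drum angle 0.26011697997512906
```

move_arm([
  {"delta_pos": [0.0037,0.0,0],"roll": 0.0127},
  {"delta_pos": [0.0055,0.0001,0],"roll": 0.0191},
  {"delta_pos": [0.0055,0.0001,0],"roll": 0.0191},
])

```text
t: 7.68
tcp_pos: [0.4861, -0.1634, 0.0618]
tcp_rot: [0.617, 0.787, 0.0, -0.001]
ft_force: [-2.2, 2.2, 7.2]
grip_width: 0.0269
grasp_force: 37.1
```

```bash
python3 st.py
```

```text
t 7.675 F tool [ 2.6 -1.7 -7.2] tau [ 0.49  0.73 -0.37] D in tool mm [-0.9 91.6 -0. ] yaw 0.24014184369589878 w 0.0269 37.05260067555628
polar drum angle 0.22996723969971233
```

move_arm([
  {"delta_pos": [0.0037,0.0,0],"roll": 0.0127},
  {"delta_pos": [0.0037,0.0,0],"roll": 0.0127},
])

```text
t: 7.92
tcp_pos: [0.4857, -0.1616, 0.0618]
tcp_rot: [0.625, 0.78, 0.0, -0.001]
ft_force: [-2.7, 3.8, 7.3]
grip_width: 0.0271
grasp_force: 37.2
```

```bash
python3 st.py
```

```text
t 7.925 F tool [ 4.4 -1.8 -7.3] tau [ 0.5   0.74 -0.32] D in tool mm [-1.  91.6 -0. ] yaw 0.2201151324199883 w 0.0271 37.21734855682371
polar drum angle 0.2095121919830163
```

move_arm([
  {"delta_pos": [0.0037,0.0,0],"roll": 0.0127},
  {"delta_pos": [0.0037,0.0,0],"roll": 0.0127},
])

```text
t: 8.18
tcp_pos: [0.4854, -0.16, 0.0618]
tcp_rot: [0.633, 0.774, 0.0, -0.0]
ft_force: [-2.8, 1.8, 6.4]
grip_width: 0.0271
grasp_force: 36.2
```

```bash
python3 st.py; python3 cap.py 4 top>/dev/null; python3 - <<'E'
import cv2
from px import *
o=[]
for k in(3,4):
    im=load(f'top{k}.pkl')['img'][155:235,215:295];o.append(cv2.resize(im,None,fx=4.5,fy=4.5,interpolation=cv2.INTER_CUBIC))
cv2.imwrite('pics/cmp4.png',np.hstack(o)[...,::-1])
E
```

```text
t 8.175 F tool [ 2.4 -2.4 -6.4] tau [ 0.32  0.66 -0.25] D in tool mm [-0.7 91.6 -0. ] yaw 0.20023469626181045 w 0.0271 36.245341300964355
polar drum angle 0.1925559113923465
```

View pics/cmp4.png

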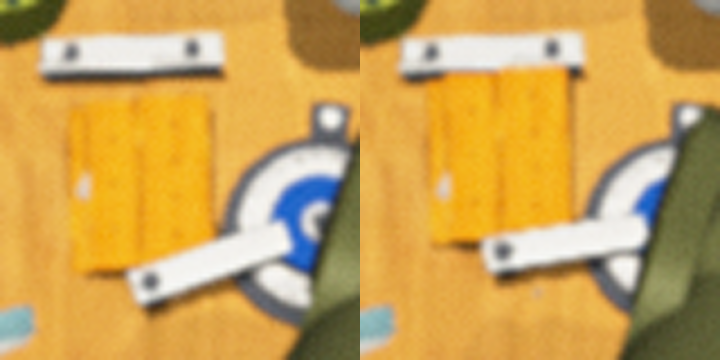

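The right half shows the block's upper edge now right at the stop face (row about 68). The pull is starting to drop, so I'll use very small steps.

move_arm([
  {"delta_pos": [0.0018,0.0,0],"roll": 0.0064},
  {"delta_pos": [0.0018,0.0,0],"roll": 0.0064},
  {"delta_pos": [0.0018,0.0,0],"roll": 0.0064},
])

```text
t: 8.6
tcp_pos: [0.4854, -0.16, 0.0618]
tcp_rot: [0.637, 0.771, -0.001, 0.0]
ft_force: [-2.8, -1.6, 6.0]
grip_width: 0.0275
grasp_force: 34.3
```

```bash
python3 st.py
```

```text
t 8.6 F tool [-1.1 -3.1 -6. ] tau [-0.09  0.65 -0.06] D in tool mm [ 0.1 91.6 -0.1] yaw 0.19043847934890673 w 0.0275 34.33438539505005
polar drum angle 0.19176131606732438
```

move_arm([
  {"delta_pos": [0.0018,0.0,0],"roll": 0.0064},
  {"delta_pos": [0.0018,0.0,0],"roll": 0.0064},
  {"delta_pos": [0.0018,0.0,0],"roll": 0.0064},
])

```text
t: 8.98
tcp_pos: [0.4854, -0.16, 0.0618]
tcp_rot: [0.641, 0.768, -0.001, 0.001]
ft_force: [-2.1, -5.9, 4.9]
grip_width: 0.0274
grasp_force: 34.2
```

```bash
python3 st.py
```

```text
t 8.975 F tool [-5.4 -3.2 -4.9] tau [-0.75  0.6   0.21] D in tool mm [ 1.1 91.6 -0.1] yaw 0.1802766212077793 w 0.0274 34.17901575565338
polar drum angle 0.19193991697342083
```

move_arm([
  {"delta_pos": [-0.0018,0.0,0],"roll": -0.0064},
  {"delta_pos": [-0.0018,0.0,0],"roll": -0.0064},
  {"delta_pos": [-0.0018,0.0,0],"roll": -0.0064},
])

```text
t: 9.35
tcp_pos: [0.4853, -0.16, 0.0618]
tcp_rot: [0.637, 0.771, -0.001, 0.0]
ft_force: [-3.0, -1.2, 6.9]
grip_width: 0.027
grasp_force: 36.5
```

```bash
python3 st.py
```

```text
t 9.35 F tool [-0.7 -3.2 -6.9] tau [-0.27  0.73 -0.11] D in tool mm [ 0.2 91.7 -0.1] yaw 0.19010158161662083 w 0.027 36.47835195064545
polar drum angle 0.19213788062088888
```

move_arm([
  {"delta_pos": [0,0,0],"roll": 0},
  {"delta_pos": [0,0,0],"roll": 0},
  {"delta_pos": [0,0,0],"roll": 0},
  {"delta_pos": [0,0,0],"roll": 0},
  {"delta_pos": [0,0,0],"roll": 0},
  {"delta_pos": [0,0,0],"roll": 0},
  {"delta_pos": [0,0,0],"roll": 0},
  {"delta_pos": [0,0,0],"roll": 0},
], claw=1)

```text
t: 10.35
tcp_pos: [0.4857, -0.1595, 0.0613]
tcp_rot: [0.637, 0.771, -0.0, 0.0]
ft_force: [0.6, -0.2, -0.1]
grip_width: 0.0853
grasp_force: 0.0
```

```bash
python3 st.py
```

```text
t 10.35 F tool [-0.3  0.6  0.1] tau [0.02 0.01 0.05] D in tool mm [-0.3 91.2  0. ] yaw 0.19071903165136742 w 0.0853 0.0
polar drum angle 0.18768334961319022
```

Fully released. Next I'll rise straight up and check.

move_arm([
  {"delta_pos": [0,0,-0.04],"roll": 0},
  {"delta_pos": [0,0,-0.1],"roll": 0},
  {"delta_pos": [0,0,-0.18],"roll": 0},
  {"delta_pos": [0,0,-0.26],"roll": 0},
  {"delta_pos": [0,0,-0.34],"roll": 0},
  {"delta_pos": [0,0,-0.34],"roll": 0},
  {"delta_pos": [0,0,-0.34],"roll": 0},
])

```text
t: 11.22
tcp_pos: [0.4854, -0.1594, 0.2309]
tcp_rot: [0.637, 0.771, -0.0, -0.0]
ft_force: [0.5, 0.2, -0.4]
grip_width: 0.0854
grasp_force: 0.0
```

```bash
python3 cap.py 5 wrist >/dev/null
```

```text
(no output)
```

View pics/wrist5.png

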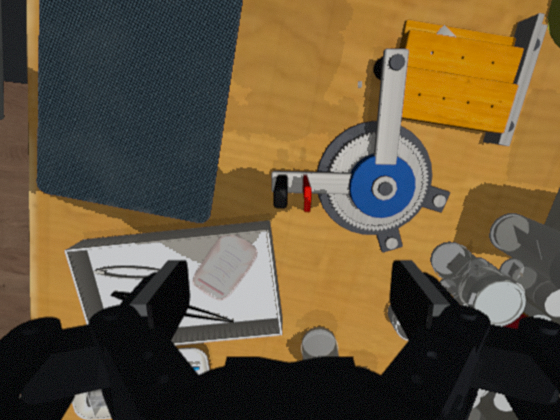

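The block sits against the stop (columns 515–525) with the jaw bearing on its near side. The trigger has sprung back to column 307, with the post at 281.

```bash
python3 -c "
from station import env
print(env.hand_in())"
```

```text
the job is handed in; nothing more can be done
None
```

I handed the job in at about 11 s. The jaw pressed the block against its stop when I let go, and the last picture shows the trigger back in and the gripper clear; the hand-in gave no verdict.

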